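# Shut the strip cutter's covers and hold its length stop at 150 mm

### The arm

A 6-joint arm with a two-finger parallel gripper is mounted at the origin on the work surface. World frame = base frame: x ahead of the robot, y to its left, z up, the work surface at z = 0. Lengths are in m, angles in rad, forces in N, time in s.
With the tool pointing down it reaches from about 0.15 to 0.775 m from the base axis. Payload 6.1 kg.
Tool frame: the origin (TCP) lies between the finger pads; the fingertips stand 8 mm ahead of it and the grasp point (between the pads) lies 11 mm behind it; z points along the fingers, y is the line along which they close (so a half turn about z gives the same grasp; the last joint's range is limited). The gripper opens to 85 mm and grips with 20 to 120 N. Pads are 22 mm wide; open, the fingers measure 114 mm over their backs; the gripper's body (76 mm by 85 mm) begins 54 mm behind the grasp point. The pads swing forward as they close: fully open they stand 13 mm farther back than shut.
Start: joints at [1.169, 0.126, -0.04, 1.405, 0, 1.571], TCP at [0.205, 0.483, 0.239] pointing down, gripper open.
Joint ranges: [-2.72, 2.72], [-0.95, 1.95], [-1.27, 1.35], [-1.78, 2.02], [-1.46, 1.47], [-3.14, 3.14]. Speed limits (rad/s): [2.39, 2.39, 3.01, 3.14, 3.14, 3.14].

### API

Orientations are given as a unit quaternion [x, y, z, w].
In Python, from station import robot gives the robot as it stands.
- The arm moves only by the tool arm_command, never from a script. Its argument "commands" is a list of rows, each an object of numbers: "x", "y", "z": the shift along the tool's x, y, z in m; "turn": the turn about the tool's z in degrees. A call has 1 to 8 rows; each row is the pose to reach, as a shift and turn from the pose commanded when the call began, along the tool's axes at that moment; what a row does not reach only later rows make up. A row lasts 1/12 s, in which the tool goes at most 41.7 mm and 7.16 degrees, less where a joint would pass 70% of its speed; a pose out of reach is approached as far as the arm can. A call with a gripper value outside its range is refused whole. "fingers" is the closure, from -1 (fully open) to 1 (shut), set as the call begins (left out, the last holds). The fingers move at their own pace and stop on an object; "force" is the grip in N (left out, the last holds). Time passes only in rows, so rows that repeat a pose let the fingers close. It gives the time, the measured TCP pose, the force, the opening and the grip force at its end, in the units of the state.
- robot.state(): the state, without advancing time (a new reading comes with each control period).
- robot.grab_frame(name): name is "side" or "top"; returns the picture (384x512x3 uint8, blue, green, red); there is no depth.
- robot.camera_info(name): a dict with "fx", "fy", "cx", "cy" (pixels), "R" (3x3) and "t" (3): a world point X has camera coordinates R X + t. Camera axes: x right, y down, z forward; pixel columns grow to the right and rows downward; lengths in m; the calibration is good to about 2 mm. A picture is of the moment at which its call begins. camera_info takes no time and is no camera call.
- robot.close_job(): hands the job in; it is judged then, once.
The state is a dict: "clock": time; "q": joint angles; "qvel": joint speeds; "effort": joint torques, N m; "tcp_pos": TCP position; "orientation": TCP orientation; "contact_force": force on the tool from outside, world axes, zero at the start; "wrist_torque": the same for the moment, N m; "finger_gap": finger opening in m; "grasp_force": force on a finger pad.
Only numpy, scipy, OpenCV 4.12 (cv2) and the standard library are available. Lean on these libraries where they do the work, as an engineer would, in place of code of your own. Each camera call takes 0.05 s, during which the arm holds its last target. There are 200 camera calls.

### The job

Make the bench strip cutter ready for 150 mm pieces: first press its two hinged covers (feed cover and blade guard) down until each clicks shut and stays shut by itself. Then squeeze the lock button on the head of the telescoping length stop, draw the arm out to its 150 mm mark (the third long line, level with the mouth of the outer tube) and finish still holding it there with the button squeezed in, while the first strip is brought up to it. Never drag the arm against its lock, and leave the other things on the bench where they are.

Things in the scene. Friction and masses are not known exactly. Their poses are not given: they have to be found in the camera images.
- cutter: white bench strip cutter, fixed: housing faces at x -65 to +85, y +-120 mm, deck 100 mm high, hinge hump 122 mm high along the far (+x) edge, motor behind. Origin on the bench under it. x points away from the operator's (robot's) side, y to the infeed (where the brass strip enters), z up. The length stop lies along the operator's side and points to -y, the outfeed
- feed_cover (a joint): angle of the feed cover, rad: 0 shut, grows as it opens (starts 0.3 to 0.75). Grey hood 95 (x) by 120 mm (y), centred on cutter y +58. Hinge axis along y at cutter x +45, z 118 mm; free edge on the operator's (-x) side. Stays at any angle (0.1 N m friction). A sprung catch meets it at 0.10 rad: about 9 N at the press point pushes it through and it snaps to 0; less leaves it resting on the catch
- feed_cover_press (a point): where to press the feed cover: on its top face, middle of its width, 78 mm from the hinge axis and 17 mm in from the free edge (moves with the cover; 9 mm above the line through the hinge axis; cutter (-33, 58, 127) mm when shut)
- blade_guard (a joint): angle of the blade guard, rad, the same as the feed cover but 100 mm wide (y) with five dark sight slots, over the -y half of the deck, centred on cutter y -66 mm; same hinge line, friction and catch
- blade_guard_press (a point): where to press the blade guard: like feed_cover_press (cutter (-33, -66, 127) mm when shut)
- stop_arm (a joint): extension of the length stop, m = gap between the tube's mouth and the head = scale mark at the mouth. Grows as it is drawn out to the cutter's -y; range 0 to 0.18, starts 0.03 to 0.07, wanted 0.150. Scale on top of the 16 mm wide steel bar: short line every 10 mm, full-width line every 50 mm. A friction brake (about 30 N) locks it until the button is squeezed; then it slides with 2 N
- lock_button (a joint): travel of the lock button, m: 0 out (arm locked), 0.004 fully in. Spring: starts to move at 9 N, fully in at 12 N; the brake is off once the button is more than about 2 mm in, and bites again when it comes out
- stop_head: grey head at the end of the telescoping arm: block (its solid is called stop_head_c1) 30 (x) by 66 (y) by 36 mm, from cutter z 59 to 95 mm, with a steel cross finger and stop plate, 6 mm thick, at its tube end reaching 85 mm to +x, top at 108 mm. Origin on the bar's axis at the face towards the tube; axes as the cutter's; the block runs from y -6 to -72 mm
- button_cap: the dark steel round lock button, 18 mm across, standing 7 mm out of the -x (operator's) face of the stop head when out, 3 mm when in; its axis runs along x at stop_head y -42, z +2 mm. Its origin coincides with stop_head's when it is out
- stop_grip (a point): middle of the squeeze: on the button's axis, half way between the pressed-in button face and the head's opposite (ribbed) flat face. Squeeze along the cutter's x: 37 mm across with the button out, 33 mm with it in. 77 mm over the bench, 18 mm below the top of the head
- tube_mouth (a point): centre of the mouth of the outer tube (26 by 18 mm aluminium, 240 mm long), where the scale is read: cutter (-85, -120, 75) mm
- catch_tray: bystander: white open tray 110 by 170 by 30 mm with cut brass strips, under the outfeed beside the stop's path; origin under its centre
- disc_dish: bystander: white ceramic dish of brass discs, 92 mm across, 26 mm high
- jar: bystander: clear jar with a steel cap, 56 mm across, 75 mm high
- pliers: bystander: pliers with black handles, about 170 mm long, lying flat
- screwdriver: bystander: screwdriver with a black handle, lying flat in front of the cutter
- rule: bystander: flat steel rule 150 by 28 by 4 mm

How it is judged:
On the way, in this order (a step that is already met when the one before it is completed fails the run):
1. both covers are pressed shut (value of joint each of feed_cover, blade_guard below 0.035 rad), for 0.3 s.
2. the lock button is squeezed in by the fingers before the arm is drawn out (value of joint lock_button above 0.002 m and contact force between the fingers and button_cap above 3 N and value of joint stop_arm below 0.1 m), for 0.1 s.
3. the arm stands at its 150 mm mark (value of joint stop_arm between 0.147 and 0.153 m), for 0.3 s.
At the end, for the whole second after the job is handed in: both covers shut (less than 0.035 rad open); the length stop at rest with 150 mm of its scale out, within 3 mm; the gripper still holding the head, one finger squeezing the lock button in by more than 2 mm with over 3 N and the other bearing on the head with over 3 N (all of step 1 and all of step 3 and velocity of joint stop_arm between -0.004 and 0.004 m/s and value of joint lock_button above 0.002 m and contact force between the fingers and button_cap above 3 N and contact force between the fingers and stop_head_c1 above 3 N); the arm keeps its last pose, push and grip.
It fails at once if the arm is dragged against its lock (moving with the button out) (value of joint lock_button below 0.001 m and (velocity of joint stop_arm above 0.02 m/s or velocity of joint stop_arm below -0.02 m/s)).
It fails at once if another thing on the bench is shifted by more than 30 mm (distance of any of catch_tray, disc_dish, jar, pliers, screwdriver, rule from where it was at the start of the episode above 0.03 m).
It also fails if it takes over 53 s, if anything falls off the work surface, if the arm or the gripper's body presses on something with over 40 N, if the wrist force passes 120 N, or if a joint passes its speed limit or range.

## Working session

There is one attempt and no reset: what is moved stays moved. The work goes in short steps, Python scripts to look and compute and a tool call to move; the robot and the scene stay as the last step left them, time stands still between calls to the robot, and variables do not carry over. Pictures are saved under pics/ and viewed, at most 10 in all, crops included, and the job is handed in when it is done.

Besides the shell and the picture viewer there is one more tool, called after "Call:" by a JSON object that holds its "name" and its "arguments". arm_command: Moves the arm, as the interface text tells. Its arguments: {"type":"object","properties":{"commands":{"type":"array"},"fingers":{"type":"number"},"force":{"type":"number"}},"required":["commands"]}

```bash
mkdir -p pics; python3 - <<'E'
from station import robot
import cv2,numpy as np
for n in("side","top"):
    cv2.imwrite(f"pics/{n}0.png",robot.grab_frame(n)); c=robot.camera_info(n)
    R=np.array(c["R"]);print(n,c["fx"],c["cx"],c["cy"],"pos",-R.T@np.array(c["t"]),"\n",R.round(3))
print(robot.state())
E
```

```text
side 397.86421159366495 254.52716337845075 185.26191821052362 pos [ 0.4078276 -0.4861422  0.6627262] 
 [[ 0.967 -0.255 -0.002]
 [-0.167 -0.627 -0.761]
 [ 0.193  0.736 -0.649]]
top 470.277339576728 250.7218837432425 196.7979688307698 pos [0.44728111 0.13294945 1.22579149] 
 [[-0.027 -1.    -0.016]
 [-0.991  0.028 -0.13 ]
 [ 0.131  0.012 -0.991]]
{'clock': 0.1, 'q': array([ 1.16896358e+00,  1.26341975e-01, -4.04784977e-02,  1.40539445e+00,
        1.92686963e-05,  1.57080502e+00]), 'qvel': array([-0.00068863, -0.00022081,  0.00251162,  0.0020991 , -0.00018461,
       -0.00022929]), 'effort': array([ 1.54368900e-03, -4.36903417e+01,  3.53605127e+01,  1.36657798e-02,
       -5.73065947e-06,  4.17170298e-08]), 'tcp_pos': array([0.20519217, 0.4828701 , 0.23860768]), 'orientation': array([ 1.99571574e-01,  9.79882995e-01, -6.93109582e-04, -1.50990619e-04]), 'contact_force': array([ 0.58249356, -0.52302527, -0.06118547]), 'wrist_torque': array([-0.00999461,  0.05801277,  0.03752403]), 'grasp_force': 0.0, 'finger_gap': 0.08530079961992171}
```

```bash
sleep 4; ls pics
```

```text
side0.png
top0.png
```

View pics/top0.png

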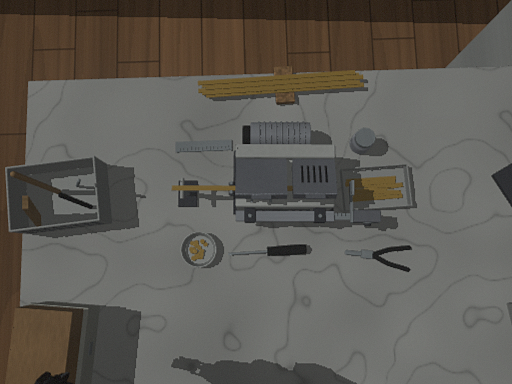

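View pics/side0.png

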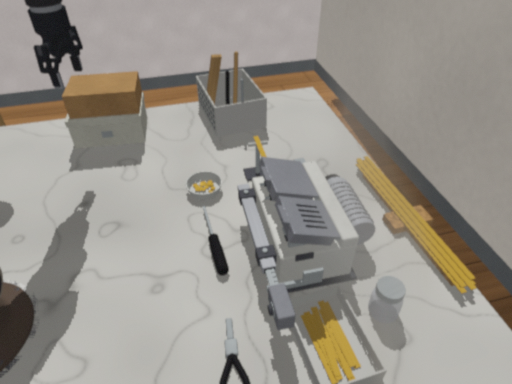

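The top view shows the cutter around px (285,185), with the stop head near (368,217), the tray at (380,188) and the screwdriver at (285,250). The side view shows both covers partly open, at px (285,180) and (308,218). I'll enlarge both.

```bash
python3 - <<'E'
import cv2,numpy as np
t=cv2.imread("pics/top0.png")[110:260,220:420]; s=cv2.imread("pics/side0.png")[130:350,230:400]
cv2.imwrite("pics/topc.png",cv2.resize(t,None,fx=4,fy=4,interpolation=2))
cv2.imwrite("pics/sidec.png",cv2.resize(s,None,fx=2.7,fy=2.7,interpolation=2))
E
```

```text
(no output)
```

View pics/topc.png

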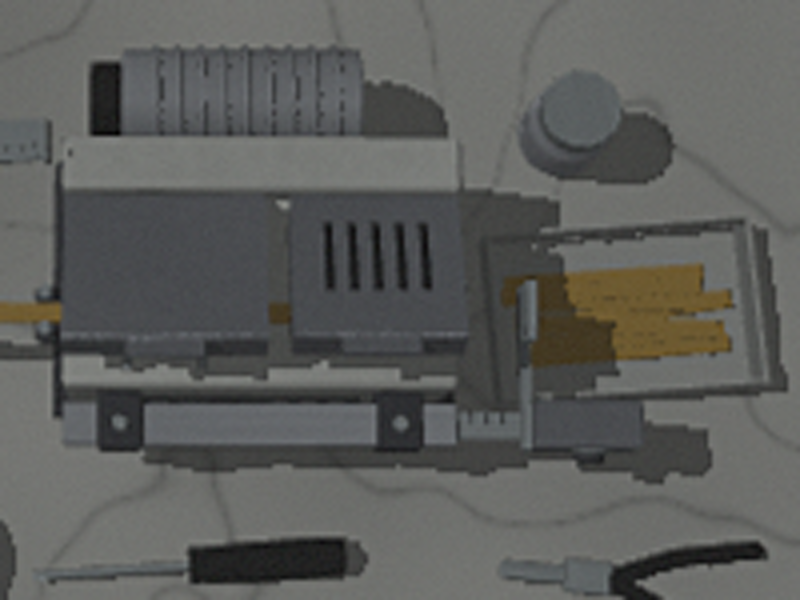

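View pics/sidec.png

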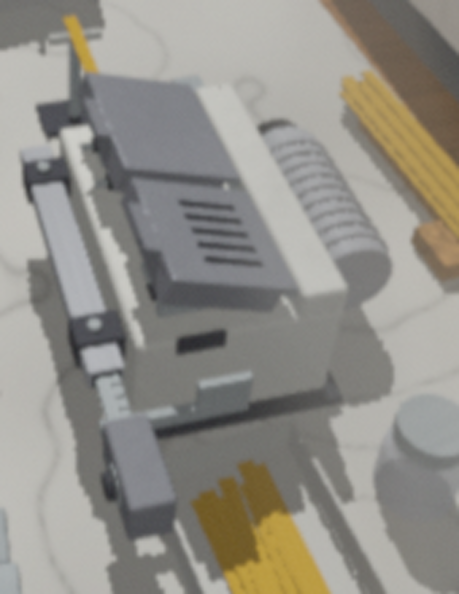

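```bash
cat > h.py <<'E'
import numpy as np
from station import robot
def ray(n,u,v):
    c=robot.camera_info(n);R=np.array(c["R"]);o=-R.T@np.array(c["t"])
    return o,R.T@np.array([(u-c["cx"])/c["fx"],(v-c["cy"])/c["fy"],1])
def onz(n,u,v,z):
    o,d=ray(n,u,v);return o+d*(z-o[2])/d[2]
def two(a,b):
    (o1,d1),(o2,d2)=ray("top",*a),ray("side",*b)
    s=np.linalg.lstsq(np.c_[d1,-d2],o2-o1,rcond=None)[0];p,q=o1+s[0]*d1,o2+s[1]*d2
    return (p+q)/2,np.linalg.norm(p-q)
T=lambda u,v:(220+u/4,110+v/4); S=lambda u,v:(230+u/2.7,130+v/2.7)
E
python3 - <<'E'
from h import *
np.set_printoptions(precision=4,suppress=True)
for k,p,z in [("humpL",(65,140),.122),("humpR",(459,138),.122),("deckL",(62,388),.1),("deckR",(457,388),.1),("tubeL far",(62,402),.084),("mouth far",(457,404),.084),("mouth near",(457,444),.084),("head tube-end far",(531,400),.095),("head end far",(642,401),.095),("head end near",(642,447),.095),("finger top",(527,282),.108)]:
    print(k,onz("top",*T(*p),z))
for k,p,z in [("headendfar",(173,492),.095),("headendnear",(128,512),.095),("headnear tube",(106,420),.095),("humpR",(344,288),.122)]: print("S",k,onz("side",*S(*p),z))
for k,a,b in [("guard right free",(467,338),(158,284)),("guard left free",(292,336),(118,178)),("feed left free",(62,334),(84,78)),("feed right free",(268,336),(112,170)),("humpR",(459,138),(344,288))]: print(k,*two(T(*a),S(*b)))
E
```

```text
humpL [0.7192 0.1777 0.122 ]
humpR [ 0.7132 -0.0584  0.122 ]
deckL [0.5718 0.1838 0.1   ]
deckR [ 0.5651 -0.0534  0.1   ]
tubeL far [0.565  0.1847 0.084 ]
mouth far [ 0.557  -0.0555  0.084 ]
mouth near [ 0.5327 -0.0543  0.084 ]
head tube-end far [ 0.5571 -0.0982  0.095 ]
head end far [ 0.5546 -0.1647  0.095 ]
head end near [ 0.527 -0.163  0.095]
finger top [ 0.627  -0.0971  0.108 ]
S headendfar [ 0.5577 -0.1609  0.095 ]
S headendnear [ 0.5281 -0.1666  0.095 ]
S headnear tube [ 0.5337 -0.102   0.095 ]
S humpR [ 0.7124 -0.0599  0.122 ]
guard right free [ 0.5851 -0.051   0.1531] 0.006264771497899688
guard left free [0.5888 0.0493 0.1559] 0.0062224860688196194
feed left free [0.5977 0.1811 0.1467] 0.0008147769491510645
feed right free [0.5892 0.0629 0.1519] 0.0074063719768473115
humpR [ 0.7135 -0.0586  0.1204] 0.0002918887644436642
```

Cutter origin is about (0.632, 0.063), yaw -1.6°. The stop starts at about 38 mm and both covers sit about 0.3 rad open. First move: fingers shut, over the feed cover.

Call:
{"name": "arm_command", "arguments": {"commands": [{"x":-0.04,"y":-0.014,"z":0,"turn":7},{"x":-0.08,"y":-0.028,"z":0,"turn":14},{"x":-0.12,"y":-0.042,"z":0,"turn":21},{"x":-0.16,"y":-0.056,"z":0,"turn":28},{"x":-0.2,"y":-0.07,"z":0,"turn":35},{"x":-0.24,"y":-0.084,"z":0,"turn":42},{"x":-0.28,"y":-0.098,"z":0,"turn":49},{"x":-0.32,"y":-0.112,"z":0,"turn":56}], "fingers": 1, "force": 40}}

```text
clock: 0.77
tcp_pos: [0.4528, 0.257, 0.2391]
orientation: [0.639, 0.77, -0.0, -0.0]
contact_force: [1.0, 0.8, -1.0]
finger_gap: -0.0002
grasp_force: 0.0
```

```bash
cat >> h.py <<'E'
from scipy.spatial.transform import Rotation as Ro
np.set_printoptions(precision=4,suppress=True)
O=np.array([.632,.063,0]);YAW=-.028;C=Ro.from_euler('z',YAW)
def delta(p):  # p: cutter frame TCP target (m); prints tool-axis shift and turn from now
    s=robot.state();r=Ro.from_quat(s["orientation"]);w=O+C.apply(p)
    y=r.as_matrix()[:,1];a=np.degrees(np.arctan2(y[1],y[0])-YAW)
    print("t",s["clock"],"tool shift",r.inv().apply(w-s["tcp_pos"]),"turn",a,"cutter pos",C.inv().apply(s["tcp_pos"]-O),"F",s["contact_force"],"gap",s["finger_gap"],"grip",s["grasp_force"],"q",s["q"])
E
python3 -c "
from h import *;delta([-.033,.058,.2])"
```

```text
t 0.7667 tool shift [-0.16    0.1204  0.039 ] turn 12.235192934500674 cutter pos [-0.1846  0.1889  0.2391] F [ 0.9957  0.8002 -0.9607] gap -0.00017132999530105537 grip 0.0 q [ 0.5162  0.1179 -0.0492  1.4042  0.0001  1.9014]
```

Call:
{"name": "arm_command", "arguments": {"commands": [{"x":-0.03,"y":0.022,"z":0,"turn":6},{"x":-0.06,"y":0.045,"z":0,"turn":12.2},{"x":-0.09,"y":0.067,"z":0,"turn":12.2},{"x":-0.12,"y":0.09,"z":0.01,"turn":12.2},{"x":-0.157,"y":0.118,"z":0.03,"turn":12.2},{"x":-0.157,"y":0.118,"z":0.039,"turn":12.2},{"x":-0.157,"y":0.118,"z":0.039,"turn":12.2}]}}

```text
clock: 1.35
tcp_pos: [0.5976, 0.1248, 0.196]
orientation: [0.716, 0.698, -0.003, -0.002]
contact_force: [-0.1, -0.2, -0.5]
finger_gap: 0.0003
grasp_force: 0.0
```

```bash
python3 -c "
from h import *;delta([-.033,.058,.16])
import cv2;cv2.imwrite('pics/s1.png',cv2.resize(robot.grab_frame('side')[60:330,180:420],None,fx=2.2,fy=2.2,interpolation=2))"
```

```text
t 1.35 tool shift [-0.0028  0.0033  0.036 ] turn 0.17338816239371968 cutter pos [-0.0361  0.0609  0.196 ] F [-0.0846 -0.1556 -0.5317] gap 0.0002912118879062166 grip 0.0 q [ 0.206   0.2966  0.0782  1.3584 -0.0002  1.8018]
```

View pics/s1.png

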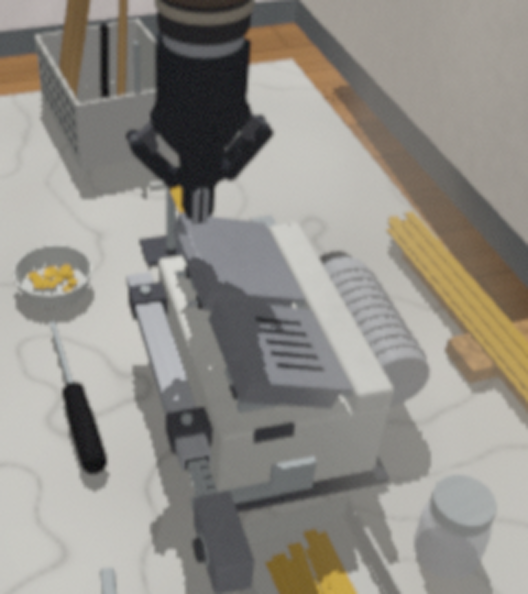

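The closed fingertips (crop px 198,215) are over the feed cover, free of everything else. Now pressing down.

Call:
{"name": "arm_command", "arguments": {"commands": [{"x":-0.002,"y":0.003,"z":0.015},{"x":-0.002,"y":0.003,"z":0.03},{"x":-0.002,"y":0.003,"z":0.038},{"x":-0.002,"y":0.003,"z":0.046},{"x":-0.002,"y":0.003,"z":0.052},{"x":-0.002,"y":0.003,"z":0.057},{"x":-0.002,"y":0.003,"z":0.062},{"x":-0.002,"y":0.003,"z":0.062}]}}

```text
validation failed for argument at $.co...
```

```bash
python3 -c "
from h import *;delta([-.033,.058,.135])"
```

```text
t 1.4 tool shift [-0.0042  0.0043  0.0628] turn 0.26823154670115174 cutter pos [-0.037   0.0622  0.1978] F [-0.3043 -0.0902 -0.1759] gap 0.0001861921477625865 grip 0.0 q [0.2083 0.2944 0.0792 1.3605 0.0004 1.8024]
```

The call was refused and nothing moved. The earlier rows all carried "turn", so I'll include it.

Call:
{"name": "arm_command", "arguments": {"commands": [{"x":-0.004,"y":0.004,"z":0.015,"turn":0},{"x":-0.004,"y":0.004,"z":0.03,"turn":0},{"x":-0.004,"y":0.004,"z":0.038,"turn":0},{"x":-0.004,"y":0.004,"z":0.046,"turn":0},{"x":-0.004,"y":0.004,"z":0.052,"turn":0},{"x":-0.004,"y":0.004,"z":0.057,"turn":0},{"x":-0.004,"y":0.004,"z":0.062,"turn":0},{"x":-0.004,"y":0.004,"z":0.062,"turn":0}]}}

```text
clock: 2.07
tcp_pos: [0.6009, 0.1235, 0.1385]
orientation: [0.714, 0.7, 0.0, -0.0]
contact_force: [-0.1, -0.1, 0.1]
finger_gap: -0.0
grasp_force: 0.0
```

```bash
python3 -c "
from h import *;delta([-.033,.058,.135])"
```

```text
t 2.0667 tool shift [-0.0016 -0.0002  0.0035] turn 0.4187405279229672 cutter pos [-0.0328  0.0596  0.1385] F [-0.087  -0.0504  0.0998] gap -3.789691858674057e-05 grip 0.0 q [ 0.2026  0.3089 -0.0316  1.2305  0.0003  1.7941]
```

Call:
{"name": "arm_command", "arguments": {"commands": [{"x":-0.001,"y":0,"z":0.003,"turn":0},{"x":-0.001,"y":0,"z":0.006,"turn":0},{"x":-0.001,"y":0,"z":0.008,"turn":0},{"x":-0.001,"y":0,"z":0.008,"turn":0}]}}

```text
clock: 2.4
tcp_pos: [0.6018, 0.1225, 0.1344]
orientation: [0.715, 0.7, 0.002, 0.001]
contact_force: [-8.7, 0.5, 21.4]
finger_gap: -0.0002
grasp_force: 11.0
```

```bash
python3 -c "
from h import *;delta([-.033,.058,.135])"
```

```text
t 2.4 tool shift [-0.0006 -0.0012 -0.0006] turn 0.39245558465382013 cutter pos [-0.0318  0.0586  0.1344] F [-8.7365  0.5133 21.3947] gap -0.00020823694970063483 grip 10.957208213803824 q [ 0.2004  0.3078 -0.042   1.2166  0.0007  1.7924]
```

Feed cover is bottomed out: 21 N with the tips at 126 mm. Now over to the blade guard.

Call:
{"name": "arm_command", "arguments": {"commands": [{"x":0,"y":0,"z":-0.03,"turn":0},{"x":0,"y":0,"z":-0.07,"turn":0},{"x":-0.04,"y":0,"z":-0.07,"turn":0},{"x":-0.08,"y":0,"z":-0.07,"turn":0},{"x":-0.12,"y":0,"z":-0.07,"turn":0},{"x":-0.124,"y":0,"z":-0.07,"turn":0},{"x":-0.124,"y":0,"z":-0.05,"turn":0},{"x":-0.124,"y":0,"z":-0.035,"turn":0}]}}

```text
clock: 3.07
tcp_pos: [0.5995, -0.0033, 0.1652]
orientation: [0.715, 0.699, 0.001, 0.001]
contact_force: [-1.1, -0.3, 1.1]
finger_gap: -0.0002
grasp_force: 0.9
```

```bash
python3 -c "
from h import *;delta([-.033,-.066,.135])"
```

```text
t 3.0667 tool shift [ 0.0011 -0.0024  0.0302] turn 0.24925417726596039 cutter pos [-0.0307 -0.0671  0.1652] F [-1.14   -0.2547  1.0703] gap -0.00019154109434367812 grip 0.8958199989865534 q [-0.0054  0.2734 -0.02    1.2753 -0.0001  1.5891]
```

Call:
{"name": "arm_command", "arguments": {"commands": [{"x":0.001,"y":-0.002,"z":0.008,"turn":0},{"x":0.001,"y":-0.002,"z":0.016,"turn":0},{"x":0.001,"y":-0.002,"z":0.022,"turn":0},{"x":0.001,"y":-0.002,"z":0.027,"turn":0},{"x":0.001,"y":-0.002,"z":0.031,"turn":0},{"x":0.001,"y":-0.002,"z":0.034,"turn":0},{"x":0.001,"y":-0.002,"z":0.037,"turn":0},{"x":0.001,"y":-0.002,"z":0.037,"turn":0}]}}

```text
clock: 3.73
tcp_pos: [0.5968, -0.0005, 0.1341]
orientation: [0.714, 0.7, 0.002, 0.002]
contact_force: [-13.9, -0.2, 31.1]
finger_gap: -0.0001
grasp_force: 15.9
```

```bash
python3 -c "
from h import *;delta([-.033,-.066,.135])"
```

```text
t 3.7333 tool shift [-0.0015  0.0004 -0.0009] turn 0.41733184814965124 cutter pos [-0.0334 -0.0645  0.1341] F [-13.8996  -0.2194  31.1348] gap -7.151514830050487e-05 grip 15.895902964984998 q [-0.0008  0.2753 -0.0862  1.2046 -0.      1.5907]
```

Blade guard is shut as well. Lift, open, and move over the stop head.

Call:
{"name": "arm_command", "arguments": {"commands": [{"x":0,"y":0,"z":-0.03,"turn":0},{"x":0,"y":0,"z":-0.065,"turn":0},{"x":-0.035,"y":-0.014,"z":-0.065,"turn":0.4},{"x":-0.07,"y":-0.028,"z":-0.065,"turn":0.4},{"x":-0.105,"y":-0.042,"z":-0.065,"turn":0.4},{"x":-0.136,"y":-0.053,"z":-0.065,"turn":0.4},{"x":-0.136,"y":-0.053,"z":-0.065,"turn":0.4},{"x":-0.136,"y":-0.053,"z":-0.065,"turn":0.4}], "fingers": -1}}

```text
clock: 4.4
tcp_pos: [0.5408, -0.1369, 0.1937]
orientation: [0.718, 0.696, 0.0, 0.0]
contact_force: [0.2, 0.5, 0.2]
finger_gap: 0.0854
grasp_force: 0.0
```

```bash
python3 -c "
from h import *;delta([-.0865,-.2,.065])
import cv2
a=cv2.resize(robot.grab_frame('side')[130:350,230:400],None,fx=2.3,fy=2.3,interpolation=2)
b=cv2.resize(robot.grab_frame('top')[110:260,290:440],None,fx=2.6,fy=2.6,interpolation=2)
m=np.zeros((max(a.shape[0],b.shape[0]),a.shape[1]+b.shape[1],3),np.uint8);m[:a.shape[0],:a.shape[1]]=a;m[:b.shape[0],a.shape[1]:]=b
cv2.imwrite('pics/m2.png',m);print(m.shape)"
```

```text
t 4.4 tool shift [ 0.0024 -0.0011  0.1287] turn -0.1698361829061363 cutter pos [-0.0856 -0.2024  0.1937] F [0.2059 0.4747 0.1524] gap 0.08542699558542118 grip 0.0 q [-0.2481  0.1902 -0.0629  1.3165  0.0002  1.3536]
(506, 781, 3)
```

View pics/m2.png

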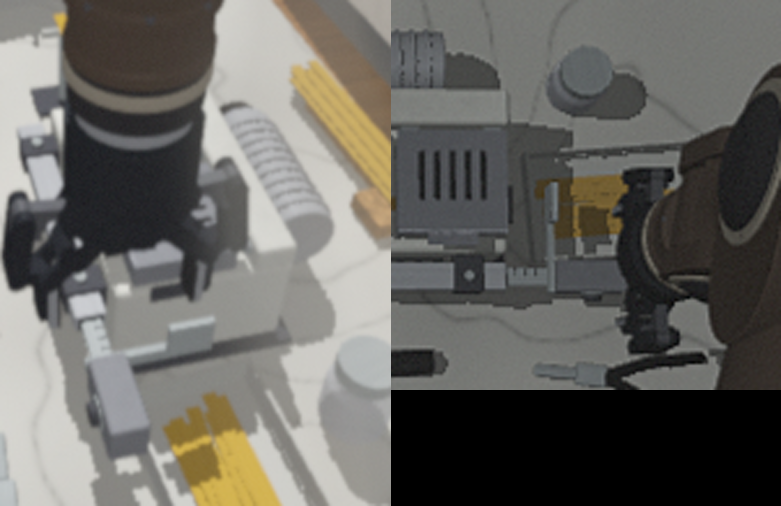

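The guard lies flat and the deck strip shows. The head (top crop px ~590,278) is between the open fingers. Descending.

Call:
{"name": "arm_command", "arguments": {"commands": [{"x":0.002,"y":-0.001,"z":0.03,"turn":0},{"x":0.002,"y":-0.001,"z":0.055,"turn":0},{"x":0.002,"y":-0.001,"z":0.08,"turn":0},{"x":0.002,"y":-0.001,"z":0.1,"turn":0},{"x":0.002,"y":-0.001,"z":0.115,"turn":0},{"x":0.002,"y":-0.001,"z":0.128,"turn":0},{"x":0.002,"y":-0.001,"z":0.128,"turn":0},{"x":0.002,"y":-0.001,"z":0.128,"turn":0}]}}

```text
clock: 5.17
tcp_pos: [0.54, -0.1324, 0.0648]
orientation: [0.716, 0.698, -0.0, -0.001]
contact_force: [-0.3, -0.1, 0.3]
finger_gap: 0.0853
grasp_force: 0.0
```

```bash
python3 -c "
from h import *;delta([-.0865,-.2,.065])
import cv2
a=cv2.resize(robot.grab_frame('side')[190:320,230:340],None,fx=4.5,fy=4.5,interpolation=2)
cv2.imwrite('pics/s3.png',a)"
```

```text
t 5.1667 tool shift [-0.0021 -0.     -0.0002] turn 0.09888228913720397 cutter pos [-0.0865 -0.1979  0.0648] F [-0.2743 -0.1341  0.2743] gap 0.08533661260640946 grip 0.0 q [-0.2405  0.2412 -0.288   1.0432  0.0002  1.3566]
```

View pics/s3.png

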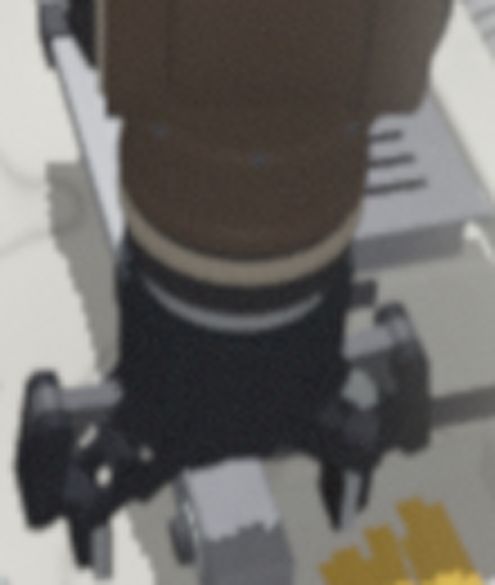

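The head's end (crop px 230,500), button at its left (183,530), sits between the open fingers. Squeeze.

Call:
{"name": "arm_command", "arguments": {"commands": [{"x":-0.002,"y":0,"z":0,"turn":0},{"x":-0.002,"y":0,"z":0,"turn":0},{"x":-0.002,"y":0,"z":0,"turn":0},{"x":-0.002,"y":0,"z":0,"turn":0},{"x":-0.002,"y":0,"z":0,"turn":0},{"x":-0.002,"y":0,"z":0,"turn":0},{"x":-0.002,"y":0,"z":0,"turn":0},{"x":-0.002,"y":0,"z":0,"turn":0}], "fingers": 1, "force": 40}}

```text
clock: 5.88
tcp_pos: [0.5432, -0.136, 0.0667]
orientation: [0.717, 0.697, 0.002, 0.002]
contact_force: [9.6, -0.5, -1.5]
finger_gap: 0.0317
grasp_force: 47.1
```

```bash
python3 -c "
from h import *;delta([-.0865,-.2,.065])"
```

```text
t 5.8833 tool shift [ 0.0015 -0.0033  0.0017] turn 0.005513363352781308 cutter pos [-0.0832 -0.2015  0.0667] F [ 9.5894 -0.4624 -1.4659] gap 0.03171688374379479 grip 47.07407355308533 q [-0.246   0.2407 -0.2842  1.0395  0.0011  1.3527]
```

Button is in (gap 32 mm, 47 N). I'll take out the 3 mm sideways offset, then draw out most of the way.

Call:
{"name": "arm_command", "arguments": {"commands": [{"x":0,"y":0.003,"z":0,"turn":0},{"x":0,"y":0.003,"z":0,"turn":0},{"x":-0.005,"y":0.003,"z":0,"turn":0},{"x":-0.015,"y":0.003,"z":0,"turn":0},{"x":-0.025,"y":0.003,"z":0,"turn":0},{"x":-0.035,"y":0.003,"z":0,"turn":0},{"x":-0.04,"y":0.003,"z":0,"turn":0},{"x":-0.04,"y":0.003,"z":0,"turn":0}]}}

```text
clock: 6.55
tcp_pos: [0.5419, -0.1773, 0.0667]
orientation: [0.717, 0.697, -0.0, 0.001]
contact_force: [-2.3, -1.4, 7.2]
finger_gap: 0.0323
grasp_force: 42.8
```

```bash
python3 -c "
from h import *;delta([-.0835,-.31,.065])"
```

```text
t 6.55 tool shift [-0.0673 -0.      0.0018] turn -0.08133337427721576 cutter pos [-0.0834 -0.2427  0.0667] F [-2.252  -1.3511  7.2249] gap 0.032335124661688565 grip 42.83589541912079 q [-0.3155  0.2626 -0.2555  1.0512 -0.0012  1.2847]
```

It slides freely (about 1.4 N) and is now near 78 mm. Drawing on.

Call:
{"name": "arm_command", "arguments": {"commands": [{"x":-0.005,"y":0,"z":0,"turn":0},{"x":-0.015,"y":0,"z":0,"turn":0},{"x":-0.027,"y":0,"z":0,"turn":0},{"x":-0.04,"y":0,"z":0,"turn":0},{"x":-0.052,"y":0,"z":0,"turn":0},{"x":-0.062,"y":0,"z":0,"turn":0},{"x":-0.068,"y":0,"z":0,"turn":0},{"x":-0.068,"y":0,"z":0,"turn":0}]}}

```text
clock: 7.22
tcp_pos: [0.5396, -0.2455, 0.0667]
orientation: [0.718, 0.697, -0.001, 0.001]
contact_force: [-3.8, -0.5, 8.5]
finger_gap: 0.0321
grasp_force: 42.5
```

Call:
{"name": "arm_command", "arguments": {"commands": [{"x":0,"y":0,"z":0,"turn":0},{"x":0,"y":0,"z":0,"turn":0},{"x":0,"y":0,"z":0,"turn":0}]}}

```text
clock: 7.47
tcp_pos: [0.5397, -0.2447, 0.0667]
orientation: [0.717, 0.697, -0.0, 0.001]
contact_force: [-3.8, -2.9, 7.6]
finger_gap: 0.032
grasp_force: 42.4
```

```bash
python3 -c "
from h import *;delta([-.0835,-.31,.065])
import cv2
s=robot.grab_frame('side');t=robot.grab_frame('top');cv2.imwrite('pics/s4f.png',s);cv2.imwrite('pics/t4f.png',t)
b=cv2.resize(t[180:240,320:420],None,fx=7,fy=7,interpolation=2)
cv2.imwrite('pics/t4.png',b)"
```

```text
t 7.4667 tool shift [0.0001 0.0002 0.0017] turn -0.057281408718299676 cutter pos [-0.0837 -0.3101  0.0667] F [-3.8309 -2.8563  7.6267] gap 0.03201614098744549 grip 42.39097058773041 q [-0.4249  0.3027 -0.2016  1.0652 -0.0015  1.1749]
```

View pics/t4.png

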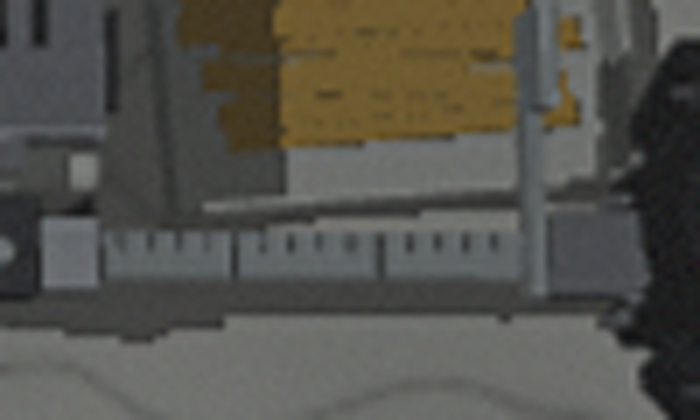

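The scale is readable: long lines at crop u=235 (100 mm) and 380 (50 mm), tube mouth at about 101, so about 146 mm. I'll take a sub-pixel profile.

```bash
python3 -c "
import cv2,numpy as np
g=cv2.imread('pics/t4f.png',0).astype(int)
print(g[213:220,328:400].mean(0).round(0).astype(int).tolist())
from h import *
for z in(.081,.083):
  a=[onz('top',u,216,z)[1] for u in(353.6,374.3)];print(z,a,(a[0]-a[1]))
"
```

```text
[105, 103, 104, 104, 106, 102, 63, 90, 91, 86, 93, 96, 96, 82, 92, 96, 96, 82, 93, 96, 96, 88, 94, 96, 100, 56, 91, 97, 98, 86, 95, 98, 99, 83, 95, 99, 99, 88, 95, 99, 100, 90, 87, 96, 100, 84, 60, 93, 99, 99, 82, 95, 99, 98, 84, 95, 97, 98, 81, 94, 99, 98, 85, 94, 98, 98, 87, 82, 96, 102, 66, 75]
0.081 [np.float64(-0.10236636570190835), np.float64(-0.152532980055354)] 0.05016661435344566
0.083 [np.float64(-0.10195525884067907), np.float64(-0.1520342299597676)] 0.05007897111908852
```

Call:
{"name": "arm_command", "arguments": {"commands": [{"x":-0.001,"y":0,"z":0,"turn":0},{"x":-0.002,"y":0,"z":0,"turn":0},{"x":-0.003,"y":0,"z":0,"turn":0},{"x":-0.003,"y":0,"z":0,"turn":0},{"x":-0.003,"y":0,"z":0,"turn":0},{"x":-0.003,"y":0,"z":0,"turn":0}]}}

```text
clock: 8.07
tcp_pos: [0.5396, -0.247, 0.0667]
orientation: [0.717, 0.697, -0.0, 0.0]
contact_force: [-3.4, 0.6, 8.1]
finger_gap: 0.0322
grasp_force: 42.4
```

```bash
python3 -c "
import cv2
from h import *
delta([-.0835,-.313,.065])
s=robot.grab_frame('side');t=robot.grab_frame('top');cv2.imwrite('pics/t5f.png',t);cv2.imwrite('pics/s5f.png',s)
g=t.mean(2).astype(int)
print(g[213:220,328:400].mean(0).round(0).astype(int).tolist())
a=cv2.resize(s[190:350,225:385],None,fx=3.7,fy=3.7,interpolation=2)
cv2.imwrite('pics/s5.png',a)"
```

```text
t 8.0667 tool shift [-0.0005  0.0002  0.0017] turn -0.024451755506874197 cutter pos [-0.0837 -0.3125  0.0667] F [-3.4448  0.6023  8.0834] gap 0.03217894078081845 grip 42.385284304618835 q [-0.4291  0.3047 -0.199   1.0663 -0.0005  1.1701]
[105, 105, 104, 105, 107, 102, 63, 88, 97, 87, 85, 93, 95, 96, 82, 93, 96, 96, 82, 93, 96, 96, 88, 94, 97, 100, 58, 91, 98, 97, 89, 97, 98, 99, 83, 96, 100, 99, 85, 95, 98, 98, 91, 87, 97, 101, 85, 60, 94, 100, 99, 82, 95, 98, 98, 82, 95, 98, 98, 84, 94, 98, 99, 85, 95, 98, 99, 86, 83, 96, 102, 67]
```

View pics/s5.png

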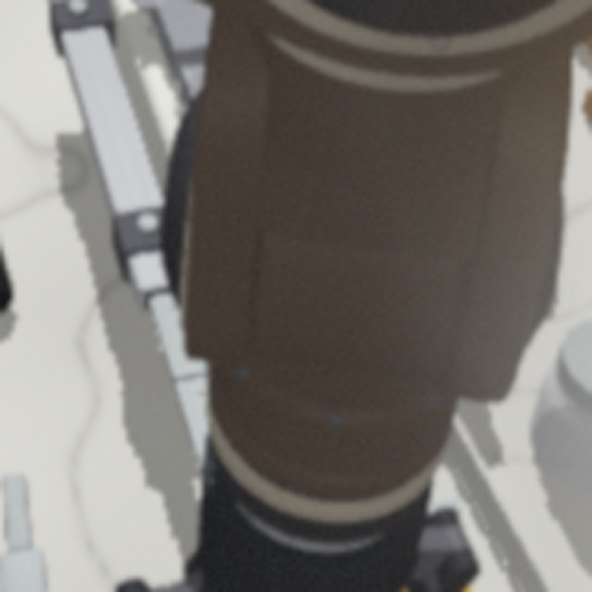

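The side view is blocked around the head, but the mouth and the 100 mm line are visible. I'll settle the mouth edge to the pixel using the tube's 240 mm length and the housing face.

```bash
python3 -c "
import cv2
from h import *
def edge(p,u0,sgn):  # subpixel centre of strongest edge
    d=np.abs(np.diff(p));i=d.argmax();w=d[max(i-1,0):i+2];return u0+max(i-1,0)+.5+(w*np.arange(len(w))).sum()/w.sum()
g=cv2.imread('pics/top0.png').mean(2)
g5=cv2.imread('pics/t5f.png').mean(2)
print('left end',g[212:220,230:242].mean(0).round(0)); print('mouth t0',g[212:220,328:354].mean(0).round(0))
print('left5',g5[213:219,230:242].mean(0).round(0))
print('deck R',g[203:206,328:340].mean(0).round(0),'hump R',g[148:154,328:340].mean(0).round(0),'hump L',g[148:154,230:242].mean(0).round(0))
for u in (235,235.5,236):
  p=onz('top',u,216.,.084);q=p+C.apply([0,-.24,0]);c=robot.camera_info('top');x=np.array(c['R'])@q+np.array(c['t']);print(u,'mouth at u',x[0]/x[2]*c['fx']+c['cx'])
"
```

```text
left end [117. 117. 119. 100.  92.  93. 102. 104. 104. 104. 103. 103.]
mouth t0 [105. 105. 105. 105. 107. 102.  64.  89.  96.  82.  92.  94.  95.  81.
  90.  92.  93.  78.  89.  93.  91.  93.  86.  97. 103.  67.]
left5 [118. 118. 120. 104.  99.  94. 104. 104. 104. 104. 104. 104.]
deck R [ 98. 100.  98.  98. 100.  92.  69.  60.  63.  65.  65.  67.] hump R [121. 123. 123. 123. 123. 126. 102.  96. 111. 114. 113. 112.] hump L [104.  95.  84. 104.  80.  92. 122. 113. 118. 119. 119. 120.]
235 mouth at u 333.7298612036433
235.5 mouth at u 334.23313947518614
236 mouth at u 334.73641780133266
```

Either reading of the mouth edge gives 147.6–150 mm. A 1 mm nudge centres that in the tolerance, and then one last look.

Call:
{"name": "arm_command", "arguments": {"commands": [{"x":-0.001,"y":0,"z":0,"turn":0},{"x":-0.0015,"y":0,"z":0,"turn":0},{"x":-0.0015,"y":0,"z":0,"turn":0},{"x":-0.0015,"y":0,"z":0,"turn":0},{"x":-0.0015,"y":0,"z":0,"turn":0},{"x":-0.0015,"y":0,"z":0,"turn":0},{"x":-0.0015,"y":0,"z":0,"turn":0},{"x":-0.0015,"y":0,"z":0,"turn":0}]}}

```text
clock: 8.83
tcp_pos: [0.5396, -0.2484, 0.0667]
orientation: [0.717, 0.697, -0.0, 0.0]
contact_force: [-3.9, 0.5, 7.5]
finger_gap: 0.0318
grasp_force: 42.4
```

```bash
python3 -c "
import cv2
from h import *
delta([-.0835,-.313,.065])
t=robot.grab_frame('top')
print(t.mean(2)[213:220,328:400].mean(0).round(0).astype(int).tolist())
cv2.imwrite('pics/t6.png',cv2.resize(t[110:260,220:420],None,fx=4,fy=4,interpolation=2))"
```

```text
t 8.8333 tool shift [0.0009 0.0002 0.0017] turn -0.021384342328579414 cutter pos [-0.0837 -0.3139  0.0667] F [-3.8794  0.4917  7.5404] gap 0.031826067837457464 grip 42.389522194862366 q [-0.4314  0.3057 -0.1976  1.0667 -0.0004  1.1678]
[106, 106, 105, 105, 107, 104, 46, 87, 96, 96, 87, 93, 96, 96, 80, 93, 96, 96, 85, 93, 96, 97, 88, 85, 94, 99, 84, 59, 92, 98, 98, 86, 96, 99, 99, 86, 97, 98, 100, 88, 97, 99, 100, 86, 97, 100, 102, 62, 91, 100, 100, 83, 95, 98, 99, 90, 93, 97, 98, 89, 88, 96, 98, 100, 86, 96, 98, 98, 84, 91, 100, 87]
```

View pics/t6.png

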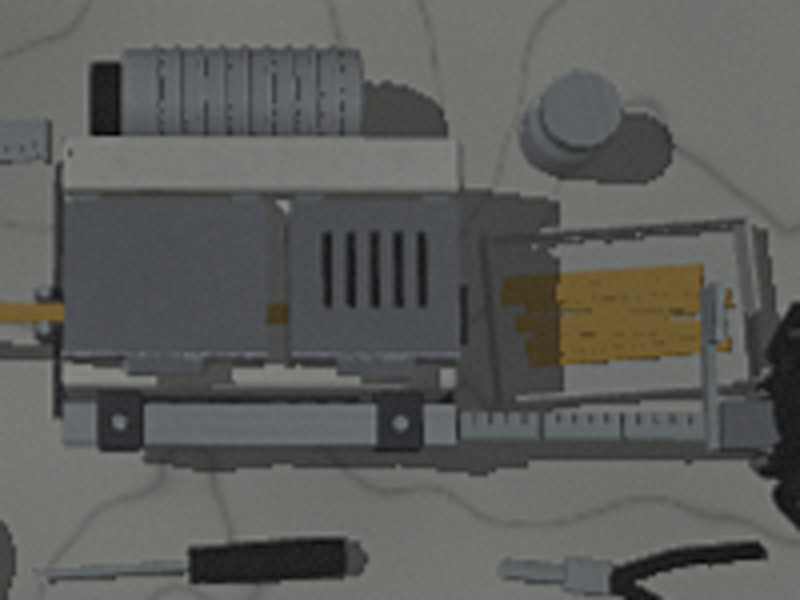

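Both covers lie flat and equal, and nothing else has moved. The darker mouth pixel shows the 150 line just emerging at the mouth, so about 150.5–151.5 mm. I'll ease back 1 mm and settle.

Call:
{"name": "arm_command", "arguments": {"commands": [{"x":0.0005,"y":0,"z":0,"turn":0},{"x":0.001,"y":0,"z":0,"turn":0},{"x":0.001,"y":0,"z":0,"turn":0},{"x":0.001,"y":0,"z":0,"turn":0},{"x":0.001,"y":0,"z":0,"turn":0},{"x":0.001,"y":0,"z":0,"turn":0},{"x":0.001,"y":0,"z":0,"turn":0},{"x":0.001,"y":0,"z":0,"turn":0}]}}

```text
clock: 9.55
tcp_pos: [0.5395, -0.2479, 0.0667]
orientation: [0.717, 0.697, -0.0, 0.001]
contact_force: [-3.7, -0.6, 7.8]
finger_gap: 0.0322
grasp_force: 42.3
```

```bash
python3 -c "
from h import *
delta([-.0835,-.313,.065])
t=robot.grab_frame('top')
print(t.mean(2)[213:220,328:360].mean(0).round(0).astype(int).tolist(),robot.state()['qvel'])"
```

```text
t 9.55 tool shift [0.0004 0.0002 0.0017] turn -0.04193113510955969 cutter pos [-0.0837 -0.3134  0.0667] F [-3.7203 -0.6481  7.7765] gap 0.03215161987547219 grip 42.33864605426788 q [-0.4301  0.3051 -0.1985  1.0662 -0.0012  1.1694]
[105, 105, 105, 105, 107, 105, 48, 87, 97, 95, 84, 92, 96, 98, 83, 92, 96, 97, 85, 94, 97, 97, 81, 93, 98, 99, 69, 73, 95, 99, 90, 89] [ 0.0008  0.0002 -0.0009  0.0003  0.0004 -0.001 ]
```

The 150 line now sits at the mouth edge and the arm is at rest with a steady 42 N grip. Handing in.

```bash
python3 -c "
from station import robot;print(robot.close_job())"
```

```text
the job is handed in; nothing more can be done
None
```

The job is handed in at about 9.6 s with no verdict returned: both covers are pressed shut, and the gripper holds the stop at 150 mm (within about 1 mm by the scale) with the lock button squeezed in at 42 N.

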